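# Stack and squeeze three cartons for banding

### The arm

A 7-joint arm with a two-finger parallel gripper is mounted at the origin on a cart in front of the work surface, level with it; the furniture and walls round the work are solid. World frame = base frame: x ahead of the robot, y to its left, z up, the work surface at z = 0. Lengths are in mm, angles in rad, forces in N, time in s.
With the tool pointing down it reaches from about 425 to 800 mm from the base axis. Payload 8.3 kg.
Tool frame: the origin (TCP) lies between the finger pads; the fingertips stand 19 mm ahead of it and the grasp point (between the pads) is the TCP; z points along the fingers, y is the direction in which the jaws open and shut (so a half turn about z gives the same grasp; the last joint's range is limited). The gripper opens to 85 mm and grips with 20 to 120 N. Pads are 22 mm wide; open, the fingers measure 114 mm over their backs; the gripper's body (76 mm by 85 mm) begins 54 mm behind the grasp point. The pads swing forward as they close: fully open they stand 13 mm farther back than shut.
Start: joints at [1.171, 0.383, 0.016, 1.37, -0.006, 1.388, -0.046], TCP at [206.578, -589.856, 250.279] pointing down, gripper open.
Joint ranges: [-2.95, 2.95], [-0.25, 2.06], [-1.52, 1.56], [0.18, 2.33], [-1.44, 4.58], [0.02, 2.06], [-3.01, 3.01]. Speed limits (rad/s): [2.39, 2.39, 3.01, 3.01, 3.14, 3.14, 3.14].

### API

Orientations are given as a 3x3 rotation matrix whose columns are the frame's x, y, z axes.
In Python, from cell import manip gives the robot as it stands.
- The arm moves only by the tool servo_tool, never from a script. Its argument "rows" is a list of rows, each a list of 3 entries, a list of its own where there are three numbers: the turn, a rotation vector about the tool's x, y, z each as a share of pi rad, from -1 to 1, then the shift along the tool's x, y, z each as a share of 50 mm, from -1 to 1, then the finger opening in mm, from 0 to 85.4. In form: [[[ax, ay, az], [x, y, z], grip], ...]. A call has exactly 5 rows; each row shifts and turns the commanded pose from where the row before left it, along the tool's axes as they then stand; what a row does not reach is not made up. A row lasts 1/8 s, in which the tool goes at most 62.5 mm and 10.7 degrees, less where a joint would pass 70% of its speed; a pose out of reach is approached as far as the arm can. A call with a number of a shift or a turn outside -1 to 1 is refused whole. A call with a gripper value outside its range is refused whole. The fingers move at their own pace and stop on an object; "newtons" is the grip in N (left out, the last holds). Time passes only in rows, so rows that do not move let the fingers close, or fill a call up. It gives the time, the measured TCP pose, the force and the opening at its end, in the units of the state.
- manip.sense(): the state, without advancing time (a new reading comes with each control period).
- manip.read_camera(name): name is "scene" or "top"; returns a dict with "pixels" (384x512x3 uint8, blue, green, red), "fovy" (degrees; the focal length in pixels is half the picture's height over the tangent of half this angle, whatever the lens; pixels are square), "cx", "cy" (the principal point, pixels), "view" (4x4, takes a point from world to camera coordinates). Camera axes: x right, y down, z forward; pixel columns grow to the right and rows downward; lengths in mm; the calibration is good to about 2 mm. A picture is of the moment at which its call begins. There is no depth.
- manip.close_job(): hands the job in, once; it reports no verdict.
The state is a dict: "clock": time; "qpos": joint angles; "dq": joint speeds; "joint_torque": joint torques, N m; "position": TCP position; "eef_rot": TCP orientation; "contact_force": force on the tool from outside, world axes, zero at the start; "torque": the same for the moment, N m; "gripper_width": finger opening in mm.
Only numpy, scipy, OpenCV 4.12 (cv2) and the standard library are available. Lean on these libraries where they do the work, as an engineer would, in place of code of your own. Each camera call takes 0.05 s, during which the arm holds its last target. There are 200 camera calls.

### The job

Get a bundle of three small cartons ready for banding: stack the two loose cartons squarely on the one already in the banding stand, edges lined up by eye. When the column is complete, push the stand's blue sprung tensioner arm by its orange pad, past its ratchet click, until the white roller squeezes the column right up against the aluminium stop, and finish while still holding it pushed in firmly like that with the fingers (do not let go). Leave the other things on the bench where they are.

Things in the scene. Friction and masses are not known exactly. Their poses are not given: they have to be found in the camera images.
- stand: banding stand, fixed; grey base plate 12 mm thick, x -60..175, y -120..80 mm. Origin at bench height under the squeezed column's centre, z up, y = direction of the push. Aluminium stop: upright plate, face at y = 38 mm, x -50..50, top 108 mm above bench. Arm pivot: upright post at x 95, y -48 mm, 71 mm high; brass pawl beyond it, 60 mm high. Nothing guides the column in x.
- carton_1: brown carton 55 (x) x 76 (y) x 40 (z) mm, 80 g, standing on the base plate of the stand, 3 to 9 mm short of the stop, its long y axis along the stand's y; origin at the centre of its underside (12 mm above the bench)
- carton_2: second brown carton of the same size, loose on the bench beside the stand, to be stacked (either of the two loose cartons may go first); origin at the centre of its underside, long side along its y. Grip it across the 55 mm.
- carton_3: third brown carton, the same, loose on the bench on the other side of the stand
- tens_angle (a joint): tensioner arm angle, rad: 0 at rest (sprung open), grows as pushed towards the column; pawl clicks behind it at about 0.34 (released then, it stays there, roller clear of the column); about 0.42 with the column squeezed on the stop. Push needed at the pad: 3 N at rest, up to 7 N riding over the pawl (0.1 to 0.34) and 7 N against the spring at the end; press 10 to 20 N in all to squeeze.
- tensioner: blue arm, level, 49 to 59 mm above bench, swinging about an upright pivot; origin on the pivot at bench height (stand x 95, y -48 mm). It reaches along its own -x to a blue upright block at 95 mm, 42 to 114 mm above bench. Its y is the push direction at the block: at rest turned 0.42 rad counterclockwise from the stand's y, parallel when the column is squeezed.
- roller (a point): on the axis of the arm's white upright rubber roller (slightly soft, radius 10 mm, 44 to 112 mm above bench) that meets the column; this point is 80 mm above bench. It goes from stand x 8, y -87 mm at rest to x 0, y -48 mm squeezed.
- push_pad (a point): centre of the orange push pad's outer face, 16 mm behind the roller's axis, 92 mm above the bench; the pad is 36 mm wide and reaches from 66 to 112 mm above the bench; push it with closed fingers from behind, along the arm's y
- spool: bystander: white solder wire spool, 61 mm across, 50 mm high, origin at the centre of its underside
- tin: bystander: round tin with a yellow lid, 58 mm across, 27 mm high, origin at the centre of its underside
- oil: bystander: small white dropper bottle with a red tip, 32 mm across, 124 mm high, origin at the centre of its underside
- block: bystander: steel gauge block, 18 x 45 x 22 mm, origin at the centre of its underside
Things that resemble listed ones, but are neither listed nor needed, are in the scene too. Leave any black or red look-alike of the carton_2 alone.

How it is judged:
By the outcome, as a careful person would: the job done as asked, in the order asked, and still so for the second after the job is handed in, while the arm keeps its last pose, push and grip.
It also fails if it takes over 69 s, if anything falls off the work surface, if the arm or the gripper's body presses on something with over 40 N, if the wrist force passes 120 N, or if a joint passes its speed limit or range.

## Working session

There is one attempt and no reset: what is moved stays moved. The work goes in short steps, Python scripts to look and compute and a tool call to move; the robot and the scene stay as the last step left them, time stands still between calls to the robot, and variables do not carry over. Pictures are saved under pics/ and viewed, about 8 in all and at most 12, crops included, and the job is handed in when it is done.

Besides the shell and the picture viewer there is one more tool, called after "Request:" as name(argument=value, ...) on one line, values as JSON. servo_tool: Moves the arm, as the interface text tells. Shift numbers are shares of 50 mm and turn numbers shares of pi rad, none past 1 either way. Its arguments: {"type":"object","properties":{"rows":{"type":"array","items":{"type":"array"}},"newtons":{"type":"number"}},"required":["rows"]}

```bash
ls; mkdir -p pics
python3 - <<'E'
from cell import manip
import cv2,numpy as np,pickle
s=manip.sense(); print({k:np.round(v,3).tolist() for k,v in s.items()})
d={}
for n in("scene","top"):
    c=manip.read_camera(n); d[n]=c; cv2.imwrite(f"pics/{n}0.png",c["pixels"]); print(n,c["fovy"],c["cx"],c["cy"],np.round(c["view"],3).tolist())
pickle.dump(d,open("c0.pkl","wb"))
E
```

```text
pics
{'clock': 0.0, 'qpos': [1.171, 0.384, 0.016, 1.371, -0.006, 1.388, -0.046], 'dq': [0.001, 0.0, 0.002, -0.001, 0.0, -0.002, -0.0], 'joint_torque': [0.001, -62.759, 0.844, -37.182, 0.017, 0.014, 0.0], 'position': [206.418, -589.427, 249.266], 'eef_rot': [[0.944, 0.331, -0.001], [0.331, -0.944, 0.002], [-0.0, -0.002, -1.0]], 'contact_force': [-0.227, 0.858, 0.72], 'torque': [-0.016, -0.031, 0.008], 'gripper_width': 85.797}
scene 44.95328599694277 260.5734603650961 191.7973349794348 [[0.752, -0.659, -0.013, -397.817], [-0.314, -0.341, -0.886, 236.073], [0.579, 0.671, -0.463, 1385.857], [0.0, 0.0, 0.0, 1.0]]
top 42.95223526955959 251.31203702606211 185.33701944158645 [[0.092, -0.996, 0.005, -66.905], [-0.971, -0.091, -0.221, 548.861], [0.221, 0.016, -0.975, 1541.085], [0.0, 0.0, 0.0, 1.0]]
```

View pics/scene0.png

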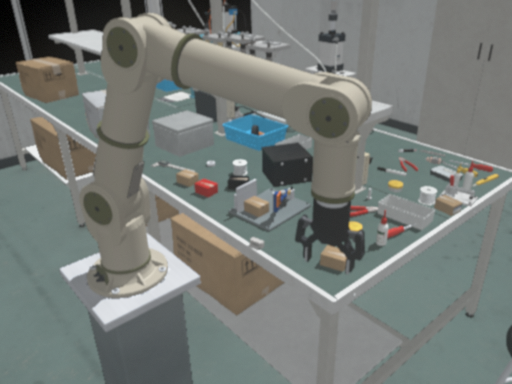

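View pics/top0.png

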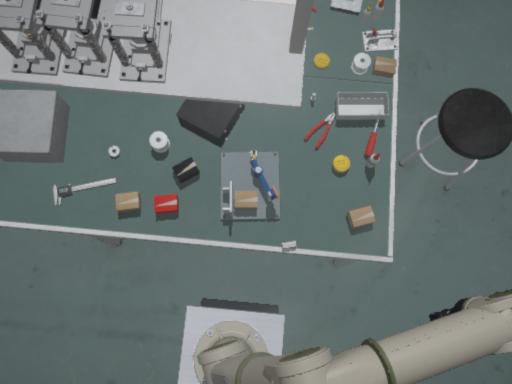

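The scene picture shows the arm, with the stand at about (268,205). In the top picture the stand is at (250,186), with carton_1 at (246,200) against the upright stop at (226,198). Carton candidates are:
- Brown (127,201), left of the stand.
- Brown (361,217), right of the stand.
- Brown (385,66), far away at the back.
- Red (166,204) and black (186,170) look-alikes, to be left alone.

The first two fit "beside the stand, one on each side". I'll confirm them in one enlarged mosaic and measure them.

```bash
cat > h.py <<'E'
import numpy as np,cv2,pickle
def f(c): return 192/np.tan(np.radians(c["fovy"]/2))
def ray(c,u,v):
    V=np.array(c["view"]);R=V[:3,:3];o=-R.T@V[:3,3]
    return o,R.T@np.array([(u-c["cx"])/f(c),(v-c["cy"])/f(c),1])
def onz(c,u,v,z):
    o,d=ray(c,u,v);return (o+d*(z-o[2])/d[2])
def proj(c,p):
    V=np.array(c["view"]);q=V[:3,:3]@np.array(p,float)+V[:3,3];return np.array([c["cx"]+f(c)*q[0]/q[2],c["cy"]+f(c)*q[1]/q[2]])
def two(c1,u1,c2,u2):
    o,d=ray(c1,*u1);p,e=ray(c2,*u2)
    s=np.linalg.lstsq(np.c_[d,-e],p-o,rcond=None)[0];a=o+d*s[0];b=p+e*s[1];return (a+b)/2,np.linalg.norm(a-b)
def crop(im,cx,cy,w,h,k): return cv2.resize(im[cy-h//2:cy+h//2,cx-w//2:cx+w//2],None,fx=k,fy=k,interpolation=cv2.INTER_CUBIC)
E
python3 - <<'E'
from h import *
d=pickle.load(open("c0.pkl","rb"));t=d["top"];s=d["scene"]
for c in(t,s): print("cam",ray(c,0,0)[0].round())
im=t["pixels"]
A=np.hstack([crop(im,250,186,80,80,5),crop(im,361,215,80,56,5)[:,:].copy() if 0 else cv2.copyMakeBorder(crop(im,361,215,60,40,5),0,200,0,100,0)])
A[200:400,400:700]=crop(im,127,200,60,40,5)
A[200:400,700:800]=crop(im,385,66,20,40,5)
A=np.vstack([A[:, :800],cv2.copyMakeBorder(crop(s["pixels"],270,202,100,40,5),0,0,0,300,0)])
cv2.imwrite("pics/m1.png",A)
hsv=cv2.cvtColor(im,cv2.COLOR_BGR2HSV)
m=cv2.inRange(hsv,(6,60,60),(22,200,255))
n,l,st,ce=cv2.connectedComponentsWithStats(m)
for i in range(1,n):
    if st[i,4]>60:
        p=onz(t,*ce[i],40); r=cv2.minAreaRect(np.argwhere(l==i)[:,::-1].astype(np.float32))
        print(ce[i].round(1),st[i].tolist(),p.round(),np.round(r[1],1),round(r[2],1))
E
```

```text
cam [ 199.  -40. 1625.]
cam [ -429. -1111.   846.]
[385.7  59.7] [376, 57, 20, 7, 78] [1056. -447.   40.] [19.8  3.7] 11.3
[384.9  68.4] [374, 65, 22, 10, 160] [1023. -445.   40.] [ 9. 21.] 90.0
[126.9 201.5] [116, 192, 24, 20, 339] [465. 389.  40.] [17.2 24.1] 82.9
[244.6 199.4] [235, 192, 22, 16, 280] [508.   2.  40.] [15. 21.] 90.0
[360.7 216.2] [349, 206, 26, 21, 283] [ 488. -383.   40.] [16.2 22.1] 74.1
```

View pics/m1.png

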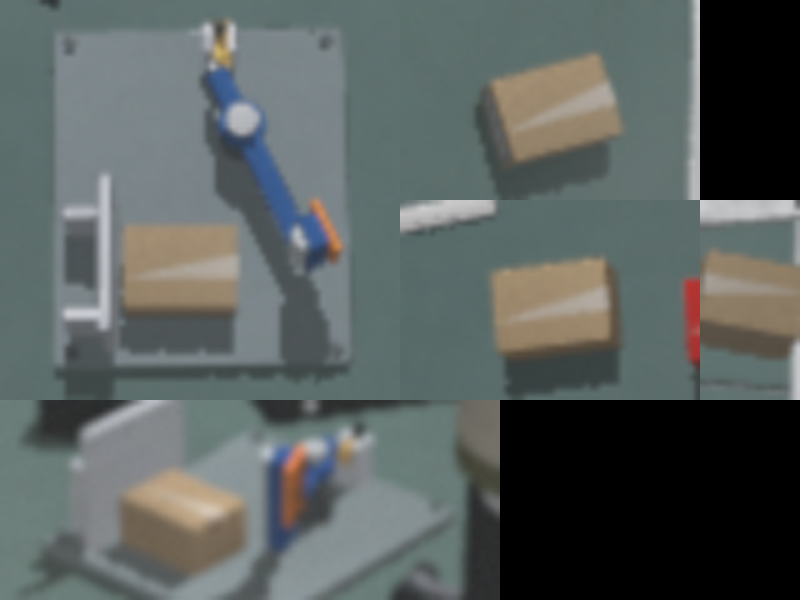

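The mosaic confirms two matching brown cartons: right at (361,216) and left at (127,201). The third, at (385,66), is about 1.05 m out and so out of reach. The stand's stop lies on the +y side, and the pivot, arm and orange pad are on the right. Next come the precise face rectangles.

```bash
cat >> h.py <<'E'
def rect(c,corners,z):
    P=np.array([onz(c,(u+.5)/5-.5+ox,(v+.5)/5-.5+oy,z)[:2] for u,v,ox,oy in corners]);return P
def topface(c,u,v,z,w=22,vis=None):
    k=8;u=int(u);v=int(v);im=cv2.resize(c["pixels"][v-w:v+w,u-w:u+w],None,fx=k,fy=k,interpolation=cv2.INTER_CUBIC)
    b,g,r=[im[...,i].astype(int) for i in range(3)]
    m=((r>118)&(r-b>12)&(r-g>5)).astype(np.uint8)
    m=cv2.morphologyEx(m,cv2.MORPH_OPEN,np.ones((9,9)))
    n,l,st,_=cv2.connectedComponentsWithStats(m);i=1+np.argmax(st[1:,4])
    h=cv2.convexHull(np.argwhere(l==i)[:,::-1].astype(np.int32))[:,0]
    W=np.array([onz(c,(a+.5)/k-.5+u-w,(e+.5)/k-.5+v-w,z)[:2] for a,e in h],np.float32)
    cen,s,ang=cv2.minAreaRect(W)
    if s[0]>s[1]: ang-=90   # now ang = dir of short side
    ang=(ang+90)%180-90
    return np.array(cen).round(1),np.round(sorted(s),1),round(ang,1)
E
python3 - <<'E'
from h import *
d=pickle.load(open("c0.pkl","rb"));t=d["top"]
b=[(54,30,210,146),(347,28,210,146),(350,365,210,146),(53,366,210,146)]
P=rect(t,b,12);print("plate",P.round(1).tolist())
P2=P; ex=(P[0]-P[3]+P[1]-P[2])/2; ey=(P[0]-P[1]+P[3]-P[2])/2
print("ex",ex,np.degrees(np.arctan2(ex[1],ex[0])),"ey",ey,np.degrees(np.arctan2(-ey[0],ey[1])))
for nm,(u,v),z in(("c1",(245,199),52),("R",(361,215),40),("L",(127,201),40)): print(nm,topface(t,u,v,z))
for nm,q,o in(("R",[(488,82),(600,54),(621,132),(512,164)],(331-80,195)),("L",[(491,272),(606,258),(612,346),(497,354)],(97-80,180-40)),("c1",[(124,225),(238,225),(238,308),(124,309)],(210,146))):
    p=rect(t,[(u,v,*o) for u,v in q],52 if nm=="c1" else 40);print(nm,p.mean(0).round(1),[np.linalg.norm(p[i]-p[(i+1)%4]).round(1) for i in range(4)],"long dir",np.degrees(np.arctan2(-(p[0]-p[1]+p[3]-p[2])[0],(p[0]-p[1]+p[3]-p[2])[1])).round(1))
E
```

```text
plate [[672.5, 102.1], [692.9, -98.6], [459.4, -119.4], [440.3, 77.9]]
ex [232.87093768  22.43025122] 5.501786974544138 ey [-19.74429556 198.99370236] 5.666381538623984
c1 (array([ 5.082e+02, -5.000e-01]), array([54.8, 74.8]), 5.4)
R (array([ 488.9, -386.3]), array([55.2, 75.3]), 20.1)
L (array([468.3, 388.9]), array([55.9, 76.9]), 12.6)
R [ 488.1 -385.9] [np.float64(77.2), np.float64(53.1), np.float64(75.6), np.float64(55.9)] long dir 20.5
L [466.2 388.7] [np.float64(76.2), np.float64(59.6), np.float64(75.4), np.float64(55.5)] long dir 11.0
c1 [507.7  -1.7] [np.float64(75.1), np.float64(55.5), np.float64(74.6), np.float64(56.2)] long dir 5.6
```

```bash
cat >> h.py <<'E'
def plan(tgt,yaw,n):
    """rows from present pose to tgt with tool y at azimuth yaw (deg), pointing down"""
    from cell import manip
    from scipy.spatial.transform import Rotation as R
    s=manip.sense();p=np.array(s["position"]);M=np.array(s["eef_rot"])
    a=np.radians(yaw);y=np.array([np.cos(a),np.sin(a),0]);z=np.array([0,0,-1.]);T=np.c_[np.cross(y,z),y,z]
    w=R.from_matrix(M.T@T).as_rotvec()/n
    print("t",s["clock"],"pos",p.round(1),"yaw",np.degrees(np.arctan2(M[1,1],M[0,1])).round(2),"F",np.round(s["contact_force"],1),"g",round(s["gripper_width"],1),"deg/row",np.degrees(np.linalg.norm(w)).round(1),"q",np.round(s["qpos"],2))
    for i in range(n):
        d=M.T@(np.array(tgt)-p)/n/50
        print([np.round(w/np.pi,4).tolist(),np.round(d,3).tolist()])
        M=M@R.from_rotvec(w).as_matrix()
E
python3 -c "
from h import *
plan([488.5,-386.1,110],20.3,10)"
```

```text
t 0.1 pos [ 206.4 -589.5  249.4] yaw -70.7 F [-0.6 -0.8 -0.5] g 85.3 deg/row 9.1 q [ 1.17  0.38  0.02  1.37 -0.01  1.39 -0.05]
[[-0.0, -0.0, -0.0506], [0.667, -0.197, 0.279]]
[[-0.0, -0.0, -0.0506], [0.69, -0.089, 0.279]]
[[-0.0, -0.0, -0.0506], [0.695, 0.021, 0.279]]
[[-0.0, -0.0, -0.0506], [0.683, 0.131, 0.279]]
[[-0.0, -0.0, -0.0506], [0.654, 0.237, 0.279]]
[[-0.0, -0.0, -0.0506], [0.608, 0.337, 0.279]]
[[-0.0, -0.0, -0.0506], [0.547, 0.429, 0.279]]
[[-0.0, -0.0, -0.0506], [0.472, 0.511, 0.279]]
[[-0.0, -0.0, -0.0506], [0.386, 0.579, 0.279]]
[[-0.0, -0.0, -0.0506], [0.289, 0.632, 0.279]]
```

Request:
servo_tool(rows=[[[0, 0, -0.0506], [0.667, -0.197, 0.28], 85], [[0, 0, -0.0506], [0.69, -0.089, 0.28], 85], [[0, 0, -0.0506], [0.695, 0.021, 0.28], 85], [[0, 0, -0.0506], [0.683, 0.131, 0.28], 85], [[0, 0, -0.0506], [0.654, 0.237, 0.28], 85]], newtons=40)

```text
clock: 0.72
position: [348.3, -487.2, 179.4]
eef_rot: [[0.42, 0.907, -0.0], [0.907, -0.42, 0.001], [0.0, -0.001, -1.0]]
contact_force: [0.6, -0.4, 0.2]
gripper_width: 85.0
```

Request:
servo_tool(rows=[[[0, 0, -0.0506], [0.608, 0.337, 0.28], 85], [[0, 0, -0.0506], [0.547, 0.429, 0.28], 85], [[0, 0, -0.0506], [0.472, 0.511, 0.28], 85], [[0, 0, -0.0506], [0.386, 0.579, 0.28], 85], [[0, 0, -0.0506], [0.289, 0.632, 0.28], 85]])

```text
clock: 1.35
position: [489.1, -385.6, 109.4]
eef_rot: [[-0.353, 0.936, -0.001], [0.936, 0.353, 0.001], [0.001, -0.0, -1.0]]
contact_force: [-0.6, 0.1, -0.1]
gripper_width: 85.5
```

```bash
python3 -c "
from h import *
plan([488.5,-386.1,26],20.3,5)"
```

```text
t 1.35 pos [ 489.1 -385.6  109.4] yaw 20.67 F [-0.6  0.1 -0.1] g 85.5 deg/row 0.1 q [ 0.89  0.51 -0.37  1.54  0.2   1.13  0.84]
[[-0.0, -0.0, 0.0004], [-0.001, -0.003, 0.334]]
[[-0.0, -0.0, 0.0004], [-0.001, -0.003, 0.334]]
[[-0.0, -0.0, 0.0004], [-0.001, -0.003, 0.334]]
[[-0.0, -0.0, 0.0004], [-0.001, -0.003, 0.334]]
[[-0.0, -0.0, 0.0004], [-0.001, -0.003, 0.334]]
```

Request:
servo_tool(rows=[[[0, 0, 0], [0, 0, 0.37], 85], [[0, 0, 0], [0, 0, 0.37], 85], [[0, 0, 0], [0, 0, 0.36], 85], [[0, 0, 0], [0, 0, 0.36], 85], [[0, 0, 0], [0, 0, 0.2], 85]])

```text
clock: 1.98
position: [487.7, -386.5, 25.8]
eef_rot: [[-0.347, 0.938, -0.001], [0.938, 0.347, 0.001], [0.001, -0.001, -1.0]]
contact_force: [-0.1, -0.1, 0.5]
gripper_width: 84.9
```

Request:
servo_tool(rows=[[[0, 0, 0], [0, 0, 0], 45], [[0, 0, 0], [0, 0, 0], 45], [[0, 0, 0], [0, 0, 0], 45], [[0, 0, 0], [0, 0, 0], 45], [[0, 0, 0], [0, 0, 0], 45]])

```text
clock: 2.6
position: [489.0, -386.7, 28.0]
eef_rot: [[-0.348, 0.937, 0.001], [0.937, 0.348, -0.001], [-0.001, 0.001, -1.0]]
contact_force: [-0.6, 1.0, 4.3]
gripper_width: 54.0
```

Request:
servo_tool(rows=[[[0, 0, 0], [0, 0, 0], 45], [[0, 0, 0], [0, 0, -0.2], 45], [[0, 0, 0], [0, 0, -0.6], 45], [[0, 0, 0], [0, 0, -0.8], 45], [[0, 0, 0], [0, 0, -0.8], 45]])

```text
clock: 3.22
position: [488.2, -386.1, 148.5]
eef_rot: [[-0.348, 0.937, -0.001], [0.937, 0.348, 0.001], [0.001, -0.0, -1.0]]
contact_force: [0.8, -1.1, -0.6]
gripper_width: 54.4
```

Run:
```python
from h import *
from cell import manip
plan([507.9,-1.1,160],5.5,12)
t=manip.read_camera("top");s=manip.read_camera("scene")
p=manip.sense()["position"]
u=proj(t,p).round().astype(int);v=proj(s,p).round().astype(int);print(u,v)
A=np.hstack([crop(t["pixels"],*u,76,80,5),crop(s["pixels"],*v,76,80,5)]);cv2.imwrite("pics/m2.png",A)
```

```text
t 3.225 pos [ 488.2 -386.1  148.5] yaw 20.39 F [ 0.8 -1.1 -0.6] g 54.4 deg/row 1.2 q [ 0.9   0.47 -0.38  1.5   0.18  1.2   0.84]
[[-0.0, -0.0, 0.0069], [0.59, 0.254, -0.019]]
[[-0.0, -0.0, 0.0069], [0.596, 0.241, -0.019]]
[[-0.0, -0.0, 0.0069], [0.601, 0.228, -0.019]]
[[-0.0, -0.0, 0.0069], [0.605, 0.215, -0.019]]
[[-0.0, -0.0, 0.0069], [0.61, 0.202, -0.019]]
[[-0.0, -0.0, 0.0069], [0.614, 0.189, -0.019]]
[[-0.0, -0.0, 0.0069], [0.618, 0.176, -0.019]]
[[-0.0, -0.0, 0.0069], [0.622, 0.162, -0.019]]
[[-0.0, -0.0, 0.0069], [0.625, 0.149, -0.019]]
[[-0.0, -0.0, 0.0069], [0.628, 0.135, -0.019]]
[[-0.0, -0.0, 0.0069], [0.631, 0.122, -0.019]]
[[-0.0, -0.0, 0.0069], [0.633, 0.108, -0.019]]
[371 209] [338 219]
```

View pics/m2.png

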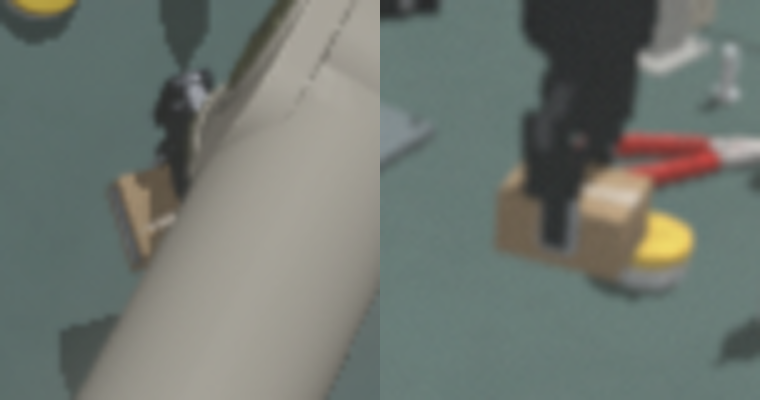

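Request:
servo_tool(rows=[[[0, 0, 0.0083], [0.708, 0.305, -0.04], 45], [[0, 0, 0.0083], [0.716, 0.286, -0.04], 45], [[0, 0, 0.0083], [0.724, 0.267, -0.04], 45], [[0, 0, 0.0083], [0.73, 0.248, -0.04], 45], [[0, 0, 0.0083], [0.736, 0.229, -0.04], 45]])

```text
clock: 3.95
position: [497.8, -192.5, 156.9]
eef_rot: [[-0.223, 0.975, -0.001], [0.975, 0.223, 0.0], [0.001, -0.001, -1.0]]
contact_force: [0.2, -0.0, -0.1]
gripper_width: 54.5
```

Request:
servo_tool(rows=[[[0, 0, 0.0083], [0.742, 0.21, 0], 45], [[0, 0, 0.0083], [0.747, 0.19, 0], 45], [[0, 0, 0.0083], [0.751, 0.17, 0], 45], [[0, 0, 0.0083], [0.755, 0.152, 0], 45], [[0, 0, 0.0083], [0.758, 0.134, 0], 45]])

```text
clock: 4.58
position: [507.6, -0.4, 156.9]
eef_rot: [[-0.094, 0.996, -0.001], [0.996, 0.094, -0.0], [0.0, -0.001, -1.0]]
contact_force: [-0.1, 0.2, -0.7]
gripper_width: 54.4
```

Run:
```python
from h import *
from cell import manip
plan([507.9,-1.1,82],5.5,5)
t=manip.read_camera("top");s=manip.read_camera("scene")
p=manip.sense()["position"]
u=proj(t,p).round().astype(int);v=proj(s,p).round().astype(int);print(u,v)
A=np.hstack([crop(t["pixels"],*u,76,80,5),crop(s["pixels"],v[0],v[1]+6,76,80,5)]);cv2.imwrite("pics/m3.png",A)
```

```text
t 4.575 pos [ 5.076e+02 -4.000e-01  1.569e+02] yaw 5.39 F [-0.1  0.2 -0.7] g 54.4 deg/row 0.0 q [ 0.42  0.25 -0.56  1.8   0.14  1.14 -0.09]
[[-0.0, -0.0, -0.0001], [-0.003, 0.001, 0.3]]
[[-0.0, -0.0, -0.0001], [-0.003, 0.001, 0.3]]
[[-0.0, -0.0, -0.0001], [-0.003, 0.001, 0.3]]
[[-0.0, -0.0, -0.0001], [-0.003, 0.001, 0.3]]
[[-0.0, -0.0, -0.0001], [-0.003, 0.001, 0.3]]
[244 192] [255 173]
```

View pics/m3.png

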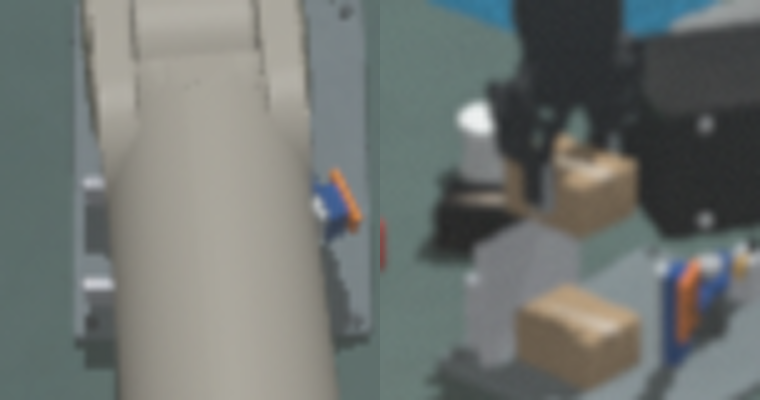

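Request:
servo_tool(rows=[[[0, 0, 0], [0, 0, 0.6], 45], [[0, 0, 0], [0, 0, 0.5], 45], [[0, 0, 0], [0, 0, 0.24], 45], [[0, 0, 0], [0, 0, 0.1], 45], [[0, 0, 0], [0, 0, 0.06], 45]])

```text
clock: 5.3
position: [508.5, -1.7, 82.7]
eef_rot: [[-0.095, 0.996, 0.001], [0.996, 0.095, 0.0], [-0.0, 0.001, -1.0]]
contact_force: [0.7, 0.2, -0.4]
gripper_width: 54.1
```

Run:
```python
from h import *
from cell import manip
plan([507.9,-1.1,79],5.5,5)
s=manip.read_camera("scene")
A=crop(s["pixels"],262,206,80,76,8);cv2.imwrite("pics/m4.png",A[:600])
```

```text
t 5.3 pos [508.5  -1.7  82.7] yaw 5.43 F [ 0.7  0.2 -0.4] g 54.1 deg/row 0.0 q [ 0.4   0.34 -0.54  1.87  0.21  0.98 -0.14]
[[0.0001, 0.0, -0.0001], [0.002, -0.002, 0.015]]
[[0.0001, 0.0, -0.0001], [0.002, -0.002, 0.015]]
[[0.0001, 0.0, -0.0001], [0.002, -0.002, 0.015]]
[[0.0001, 0.0, -0.0001], [0.002, -0.002, 0.015]]
[[0.0001, 0.0, -0.0001], [0.002, -0.002, 0.015]]
```

View pics/m4.png

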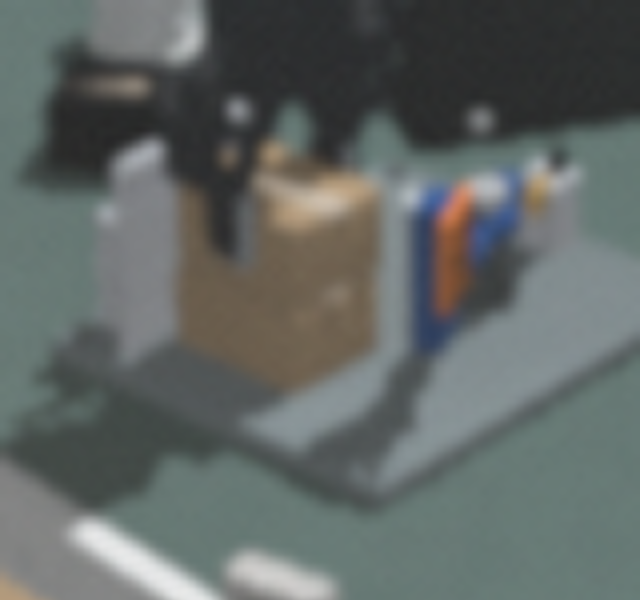

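The second carton sits directly over carton_1 with the edges in line: right edges at about 380 and 376, left edge at 180. Now I lower the last few mm and check the force.

Request:
servo_tool(rows=[[[0, 0, 0], [0, 0, 0.03], 45], [[0, 0, 0], [0, 0, 0.02], 45], [[0, 0, 0], [0, 0, 0.01], 45], [[0, 0, 0], [0, 0, 0], 45], [[0, 0, 0], [0, 0, 0], 45]])

```text
clock: 5.98
position: [508.3, -1.6, 79.9]
eef_rot: [[-0.095, 0.995, 0.001], [0.995, 0.095, -0.0], [-0.0, 0.001, -1.0]]
contact_force: [-2.9, 0.3, 5.8]
gripper_width: 54.3
```

Request:
servo_tool(rows=[[[0, 0, 0], [0, 0, 0], 60], [[0, 0, 0], [0, 0, 0], 75], [[0, 0, 0], [0, 0, 0], 85], [[0, 0, 0], [0, 0, 0], 85], [[0, 0, 0], [0, 0, -0.2], 85]])

```text
clock: 6.6
position: [507.5, -1.6, 89.0]
eef_rot: [[-0.095, 0.995, -0.002], [0.995, 0.095, 0.0], [0.0, -0.002, -1.0]]
contact_force: [0.4, -0.2, 0.2]
gripper_width: 84.7
```

Request:
servo_tool(rows=[[[0, 0, 0], [0, 0, -0.6], 85], [[0, 0, 0], [0, 0, -0.8], 85], [[0, 0, 0], [0, 0, -0.8], 85], [[0, 0, 0], [0.5, 0, -0.3], 85], [[0, 0, 0], [0.8, 0, 0], 85]])

```text
clock: 7.22
position: [503.1, 62.6, 216.8]
eef_rot: [[-0.091, 0.996, 0.004], [0.996, 0.091, -0.0], [-0.001, 0.004, -1.0]]
contact_force: [0.0, 0.2, -0.8]
gripper_width: 84.9
```

```bash
python3 -c "
from h import *
plan([467.3,388.8,110],11.5,9)"
```

```text
t 7.225 pos [503.1  62.6 216.8] yaw 5.25 F [ 0.   0.2 -0.8] g 84.9 deg/row 0.7 q [ 0.35  0.19 -0.61  1.72  0.12  1.26 -0.19]
[[0.0001, 0.0, -0.0039], [0.729, -0.014, 0.237]]
[[0.0001, 0.0, -0.0039], [0.729, -0.005, 0.237]]
[[0.0001, 0.0, -0.0039], [0.729, 0.004, 0.237]]
[[0.0001, 0.0, -0.0039], [0.729, 0.013, 0.237]]
[[0.0001, 0.0, -0.0039], [0.729, 0.022, 0.237]]
[[0.0001, 0.0, -0.0039], [0.729, 0.031, 0.237]]
[[0.0001, 0.0, -0.0039], [0.728, 0.04, 0.237]]
[[0.0001, 0.0, -0.0039], [0.728, 0.049, 0.237]]
[[0.0001, 0.0, -0.0039], [0.727, 0.058, 0.237]]
```

Request:
servo_tool(rows=[[[0, 0, -0.0042], [0.729, -0.014, 0.1], 85], [[0, 0, -0.0042], [0.729, -0.005, 0.1], 85], [[0, 0, -0.0042], [0.729, 0.004, 0.2], 85], [[0, 0, -0.0042], [0.729, 0.013, 0.2], 85], [[0, 0, -0.0042], [0.729, 0.022, 0.3], 85]])

```text
clock: 7.85
position: [481.1, 245.5, 170.2]
eef_rot: [[-0.16, 0.987, 0.002], [0.987, 0.16, 0.001], [0.0, 0.002, -1.0]]
contact_force: [0.9, 0.3, 0.5]
gripper_width: 85.0
```

Request:
servo_tool(rows=[[[0, 0, -0.0042], [0.729, 0.031, 0.4], 85], [[0, 0, -0.0042], [0.728, 0.04, 0.4], 85], [[0, 0, -0.0042], [0.728, 0.049, 0.4], 85], [[0, 0, -0.0042], [0.727, 0.058, 0.2], 85], [[0, 0, 0], [0, 0, 0], 85]])

```text
clock: 8.48
position: [461.1, 392.3, 99.1]
eef_rot: [[-0.217, 0.976, -0.002], [0.976, 0.217, 0.002], [0.002, -0.002, -1.0]]
contact_force: [0.4, -1.0, 0.4]
gripper_width: 85.3
```

Run:
```python
from h import *
from cell import manip
plan([467.5,388.8,26],12,5)
t=manip.read_camera("top");s=manip.read_camera("scene")
pickle.dump({"top":t,"scene":s},open("c1.pkl","wb"))
u=proj(t,[508,-1,92]);print(u)
print("stack",topface(t,*u,92)); print("R? L",topface(t,127,201,40))
A=np.hstack([crop(t["pixels"],*u.astype(int),76,80,5),crop(s["pixels"],262,200,76,80,5)]);cv2.imwrite("pics/m5.png",A)
```

```text
t 8.475 pos [461.1 392.3  99.1] yaw 12.54 F [ 0.4 -1.   0.4] g 85.3 deg/row 0.1 q [-0.24  0.56 -0.7   1.59  0.38  1.14 -0.81]
[[-0.0001, -0.0001, 0.0006], [-0.02, 0.022, 0.292]]
[[-0.0001, -0.0001, 0.0006], [-0.02, 0.022, 0.292]]
[[-0.0001, -0.0001, 0.0006], [-0.019, 0.022, 0.292]]
[[-0.0001, -0.0001, 0.0006], [-0.019, 0.022, 0.292]]
[[-0.0001, -0.0001, 0.0006], [-0.019, 0.022, 0.292]]
[245.52541409 196.37250358]
stack (array([510.4,  -1.5]), array([55.6, 75.2]), 5.4)Traceback (most recent call last):
  File "<stdin>", line 7, in <module>
  File "h.py", line 21, in topface
    n,l,st,_=cv2.connectedComponentsWithStats(m);i=1+np.argmax(st[1:,4])
                                                     ~~~~~~~~~^^^^^^^^^^
    return _wrapfunc(a, 'argmax', axis=axis, out=out, **kwds)
    return bound(*args, **kwds)
ValueError: attempt to get argmax of an empty sequence
```

Script error came only from the arm hiding the left carton. The stack top reads (510.4,-1.5), 5.4°, against carton_1's (508.2,-0.5), which is fine. Now I grasp the left carton.

Request:
servo_tool(rows=[[[0, 0, 0.003], [-0.1, 0.11, 0.1], 85], [[0, 0, 0], [0, 0, 0.4], 85], [[0, 0, 0], [0, 0, 0.5], 85], [[0, 0, 0], [0, 0, 0.3], 85], [[0, 0, 0], [0, 0, 0.15], 85]])

```text
clock: 9.2
position: [469.6, 384.5, 25.4]
eef_rot: [[-0.202, 0.979, -0.001], [0.979, 0.202, -0.001], [-0.001, -0.002, -1.0]]
contact_force: [-0.1, 0.1, 0.5]
gripper_width: 85.1
```

Request:
servo_tool(rows=[[[0, 0, 0], [0, 0, 0], 45], [[0, 0, 0], [0, 0, 0], 45], [[0, 0, 0], [0, 0, 0], 45], [[0, 0, 0], [0, 0, 0], 45], [[0, 0, 0], [0, 0, 0], 45]])

```text
clock: 9.82
position: [470.3, 385.8, 27.7]
eef_rot: [[-0.203, 0.979, 0.001], [0.979, 0.203, 0.001], [0.001, 0.001, -1.0]]
contact_force: [-0.1, 0.2, 7.2]
gripper_width: 54.1
```

Request:
servo_tool(rows=[[[0, 0, 0], [0, 0, 0], 45], [[0, 0, 0], [0, 0, -0.5], 45], [[0, 0, 0], [0, 0, -0.9], 45], [[0, 0, 0], [0, 0, -0.9], 45], [[0, 0, 0], [0, 0, -0.9], 45]])

```text
clock: 10.45
position: [469.6, 384.9, 187.9]
eef_rot: [[-0.203, 0.979, -0.001], [0.979, 0.203, -0.001], [-0.0, -0.001, -1.0]]
contact_force: [0.4, 0.6, -0.9]
gripper_width: 54.3
```

```bash
python3 -c "
from h import *
plan([507.5,-1.1,200],5.4,10)"
```

```text
t 10.45 pos [469.6 384.9 187.9] yaw 11.71 F [ 0.4  0.6 -0.9] g 54.3 deg/row 0.6 q [-0.21  0.48 -0.73  1.49  0.32  1.3  -0.77]
[[-0.0, 0.0, 0.0035], [-0.771, -0.082, -0.024]]
[[-0.0, 0.0, 0.0035], [-0.772, -0.074, -0.024]]
[[-0.0, 0.0, 0.0035], [-0.773, -0.065, -0.024]]
[[-0.0, 0.0, 0.0035], [-0.774, -0.057, -0.024]]
[[-0.0, 0.0, 0.0035], [-0.774, -0.048, -0.024]]
[[-0.0, 0.0, 0.0035], [-0.775, -0.04, -0.024]]
[[-0.0, 0.0, 0.0035], [-0.775, -0.031, -0.024]]
[[-0.0, 0.0, 0.0035], [-0.775, -0.023, -0.024]]
[[-0.0, 0.0, 0.0035], [-0.776, -0.014, -0.024]]
[[-0.0, 0.0, 0.0035], [-0.776, -0.006, -0.024]]
```

The measured TCP was still settling, so I gripped about 3.7 mm off the carton's centre along tool x. The placing target shifts by that: TCP (508.2,-5).

Request:
servo_tool(rows=[[[0, 0, 0.0035], [-0.779, -0.083, -0.024], 45], [[0, 0, 0.0035], [-0.78, -0.074, -0.024], 45], [[0, 0, 0.0035], [-0.781, -0.065, -0.024], 45], [[0, 0, 0.0035], [-0.782, -0.057, -0.024], 45], [[0, 0, 0.0035], [-0.782, -0.048, -0.024], 45]])

```text
clock: 11.08
position: [488.9, 188.8, 192.6]
eef_rot: [[-0.148, 0.989, -0.0], [0.989, 0.148, -0.0], [-0.0, -0.0, -1.0]]
contact_force: [0.4, 0.7, -1.2]
gripper_width: 54.4
```

Request:
servo_tool(rows=[[[0, 0, 0.0035], [-0.783, -0.04, 0], 45], [[0, 0, 0.0035], [-0.783, -0.031, 0], 45], [[0, 0, 0.0035], [-0.783, -0.023, 0], 45], [[0, 0, 0.0035], [-0.784, -0.014, 0], 45], [[0, 0, 0.0035], [-0.784, -0.006, 0], 45]])

```text
clock: 11.7
position: [508.1, -6.0, 192.6]
eef_rot: [[-0.094, 0.996, -0.0], [0.996, 0.094, -0.0], [-0.0, -0.0, -1.0]]
contact_force: [0.2, -0.5, -0.2]
gripper_width: 54.2
```

Request:
servo_tool(rows=[[[0, 0, 0], [0, 0, 0.4], 45], [[0, 0, 0], [0, 0, 0.5], 45], [[0, 0, 0], [0, 0, 0.3], 45], [[0, 0, 0], [0, 0, 0], 45], [[0, 0, 0], [0, 0, 0], 45]])

```text
clock: 12.32
position: [508.9, -4.4, 133.6]
eef_rot: [[-0.095, 0.996, 0.001], [0.996, 0.095, 0.0], [0.0, 0.001, -1.0]]
contact_force: [-0.7, 0.1, -0.8]
gripper_width: 54.3
```

```bash
python3 -c "
from h import *
plan([508.2,-5,124],5.4,2)"
```

```text
t 12.325 pos [508.9  -4.4 133.6] yaw 5.43 F [-0.7  0.1 -0.8] g 54.3 deg/row 0.0 q [ 0.44  0.28 -0.58  1.82  0.17  1.09 -0.1 ]
[[0.0002, -0.0, 0.0001], [-0.005, -0.008, 0.096]]
[[0.0002, -0.0, 0.0001], [-0.005, -0.008, 0.096]]
```

Request:
servo_tool(rows=[[[0, 0, 0], [0, 0, 0.1], 45], [[0, 0, 0], [0, 0, 0.06], 45], [[0, 0, 0], [0, 0, 0.04], 45], [[0, 0, 0], [0, 0, 0], 45], [[0, 0, 0], [0, 0, 0], 45]])

```text
clock: 12.95
position: [508.5, -4.6, 122.9]
eef_rot: [[-0.094, 0.996, 0.0], [0.996, 0.094, 0.0], [0.0, 0.0, -1.0]]
contact_force: [0.2, -0.1, -0.7]
gripper_width: 54.3
```

Run:
```python
from h import *
from cell import manip
plan([508.2,-5,120],5.4,1)
s=manip.read_camera("scene")
cv2.imwrite("pics/m6.png",crop(s["pixels"],262,196,76,72,8))
```

```text
t 12.95 pos [508.5  -4.6 122.9] yaw 5.41 F [ 0.2 -0.1 -0.7] g 54.3 deg/row 0.0 q [ 0.44  0.29 -0.57  1.83  0.18  1.07 -0.11]
[[0.0001, -0.0, 0.0], [-0.007, -0.007, 0.058]]
```

View pics/m6.png

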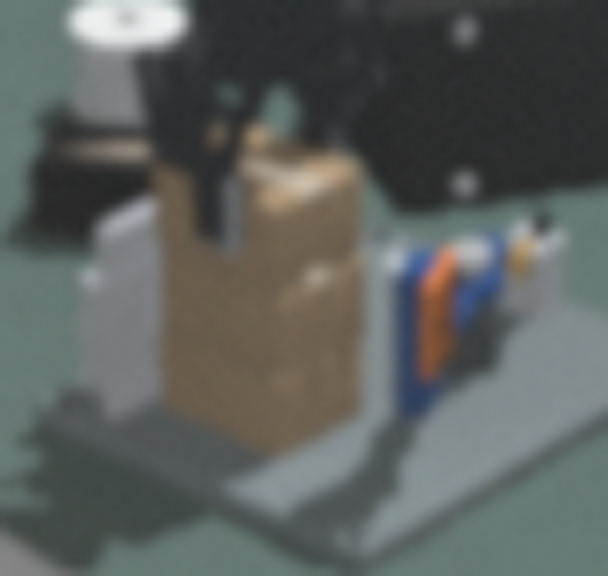

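Third carton hovers squarely over the column, with right edges at 362/360/357 px and the left edge at about 157 to 163, which perspective explains. Now I lower and release.

Request:
servo_tool(rows=[[[0, 0, 0], [0, 0, 0.03], 45], [[0, 0, 0], [0, 0, 0.02], 45], [[0, 0, 0], [0, 0, 0.01], 45], [[0, 0, 0], [0, 0, 0], 45], [[0, 0, 0], [0, 0, 0], 45]])

```text
clock: 13.62
position: [508.4, -4.6, 119.9]
eef_rot: [[-0.094, 0.996, 0.0], [0.996, 0.094, 0.0], [0.0, 0.0, -1.0]]
contact_force: [0.1, 1.0, -0.4]
gripper_width: 54.4
```

Request:
servo_tool(rows=[[[0, 0, 0], [0, 0, 0.01], 45], [[0, 0, 0], [0, 0, 0.01], 45], [[0, 0, 0], [0, 0, 0], 45], [[0, 0, 0], [0, 0, 0], 45], [[0, 0, 0], [0, 0, 0], 45]])

```text
clock: 14.25
position: [508.6, -4.6, 119.7]
eef_rot: [[-0.094, 0.996, 0.001], [0.996, 0.094, -0.0], [-0.0, 0.001, -1.0]]
contact_force: [-3.4, -0.1, 8.1]
gripper_width: 54.5
```

Contact at 8 N. Release, go up, then back away towards -y.

Request:
servo_tool(rows=[[[0, 0, 0], [0, 0, 0], 60], [[0, 0, 0], [0, 0, 0], 75], [[0, 0, 0], [0, 0, 0], 85], [[0, 0, 0], [0, 0, 0], 85], [[0, 0, 0], [0, 0, -0.2], 85]])

```text
clock: 14.88
position: [507.8, -4.7, 128.5]
eef_rot: [[-0.094, 0.996, -0.002], [0.996, 0.094, 0.0], [0.0, -0.002, -1.0]]
contact_force: [-0.3, 0.1, 0.5]
gripper_width: 85.0
```

Request:
servo_tool(rows=[[[0, 0, 0], [0, 0, -0.6], 85], [[0, 0, 0], [0, 0, -0.8], 85], [[0, 0, 0], [-0.3, 0, -0.4], 70], [[0, 0, 0], [-0.8, 0, 0], 30], [[0, 0, 0], [-0.8, 0, 0], 0]])

```text
clock: 15.5
position: [517.8, -100.0, 220.2]
eef_rot: [[-0.095, 0.995, 0.002], [0.995, 0.095, -0.0], [-0.001, 0.002, -1.0]]
contact_force: [0.7, 0.1, -0.3]
gripper_width: 34.8
```

Request:
servo_tool(rows=[[[0, 0, 0], [-0.8, 0, 0], 0], [[0, 0, 0], [-0.8, 0, 0], 0], [[0, 0, 0], [-0.6, 0, 0], 0], [[0, 0, 0], [0, 0, 0], 0], [[0, 0, 0], [0, 0, 0], 0]])

```text
clock: 16.12
position: [527.9, -207.8, 219.2]
eef_rot: [[-0.095, 0.995, 0.0], [0.995, 0.095, 0.001], [0.001, 0.001, -1.0]]
contact_force: [0.2, 0.2, 0.0]
gripper_width: 0.1
```

Run:
```python
from h import *
from cell import manip
t=manip.read_camera("top");s=manip.read_camera("scene")
pickle.dump({"top":t,"scene":s},open("c2.pkl","wb"))
u=proj(t,[508,-1,132])
try: print("stack",topface(t,*u,132))
except Exception as e: print(e)
# orange pad top edge ends
o,a=np.array([507.2,4.8]),np.radians(5.5)
for nm,S in(("pad rest",(14.5,-101.6)),("pad sq",(0,-64)),("roller",(8,-87))):
    w=o+np.array([[np.cos(a),-np.sin(a)],[np.sin(a),np.cos(a)]])@S;print(nm,w.round(1),"top px at z112",proj(t,[*w,112]).round(1),"scene px z92",proj(s,[*w,92]).round(1))
for n,c in(("top",t),("scene",s)):
    m=cv2.inRange(cv2.cvtColor(c["pixels"],cv2.COLOR_BGR2HSV),(3,150,120),(16,255,255));k=np.argwhere(m[140:230,220:320])[:,::-1]+[220,140]
    print(n,len(k),k.mean(0) if len(k) else "")
plan([508,-118,170],29.5,3)
A=np.hstack([crop(t["pixels"],250,186,80,90,5),crop(s["pixels"],268,198,80,90,5)]);cv2.imwrite("pics/m7.png",A)
```

```text
stack (array([5.102e+02, 1.000e-01]), array([55.1, 76.4]), 5.8)
pad rest [531.4 -94.9] top px at z112 [275.7 190.6] scene px z92 [279.1 197.7]
pad sq [513.3 -58.9] top px at z112 [263.9 195.1] scene px z92 [268.1 195.7]
roller [523.5 -81. ] top px at z112 [271.1 192.7] scene px z92 [274.6 197. ]
top 1 [276. 195.]
scene 5 [278.4 195.4]
t 16.225 pos [ 528.  -207.2  219.2] yaw 5.52 F [-0.1 -0.3  0.2] g -0.4 deg/row 8.0 q [ 0.68  0.31 -0.46  1.57  0.14  1.3   0.31]
[[0.0001, -0.0, -0.0444], [0.605, -0.076, 0.328]]
[[0.0001, -0.0, -0.0444], [0.61, 0.009, 0.328]]
[[0.0001, -0.0, -0.0444], [0.602, 0.094, 0.328]]
```

View pics/m7.png

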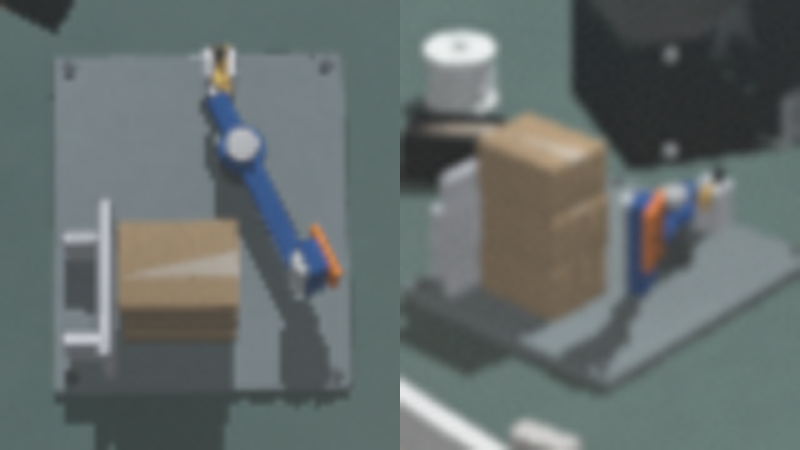

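The column of three is square in both views: top centre (510.2,0.1), 5.8°. The pad is at about (275,192) in the top view, matching the stand model's prediction. Next I plan the approach behind the pad and the pushing arc.

```bash
cat >> h.py <<'E'
def padtcp(th,back,z=94):
    from scipy.spatial.transform import Rotation as R
    a=np.radians(5.5);S=np.array([[np.cos(a),-np.sin(a)],[np.sin(a),np.cos(a)]])
    b=.42-th;A=np.array([[np.cos(b),-np.sin(b)],[np.sin(b),np.cos(b)]])
    p=np.array([95,-48])+A@np.array([-95,-16-11-back])
    return [*(np.array([507.2,4.8])+S@p),z],5.5+np.degrees(b)
def arc(ths,backs):
    import math
    P=[padtcp(t,b) for t,b in zip(ths,backs)]
    for (p,y),(q,w) in zip(P,P[1:]):
        a=math.radians(y);ty=np.array([math.cos(a),math.sin(a)]);tx=np.array([-ty[1],ty[0]]);d=np.array(q[:2])-p[:2]
        print("turn",round((y-w)/180,4),"shift",(np.array([d@tx,d@ty])/50).round(3),"to",np.round(q,1),round(w,1))
E
python3 -c "
from h import *
p,y=padtcp(0,22);print(p,y);plan(p,y,5)
arc([0,0,0,.06,.12,.18,.24,.30,.36,.39,.42],[22,8,0,0,0,0,0,0,0,0,0])"
```

```text
[np.float64(547.9084816493177), np.float64(-123.36692113914172), 94] 29.564227395494576
t 16.225 pos [ 528.  -207.2  219.2] yaw 5.52 F [-0.1 -0.3  0.2] g -0.4 deg/row 4.8 q [ 0.68  0.31 -0.46  1.57  0.14  1.3   0.31]
[[0.0, -0.0, -0.0267], [0.326, 0.111, 0.501]]
[[0.0, -0.0, -0.0267], [0.316, 0.138, 0.501]]
[[0.0, -0.0, -0.0267], [0.303, 0.164, 0.501]]
[[0.0, -0.0, -0.0267], [0.288, 0.189, 0.501]]
[[0.0, -0.0, -0.0267], [0.271, 0.213, 0.501]]
turn 0.0 shift [0.28 0.  ] to [ 541.  -111.2   94. ] 29.6
turn 0.0 shift [ 0.16 -0.  ] to [ 537.1 -104.2   94. ] 29.6
turn 0.0191 shift [ 0.115 -0.029] to [533.  -99.9  94. ] 26.1
turn 0.0191 shift [ 0.115 -0.029] to [529.1 -95.4  94. ] 22.7
turn 0.0191 shift [ 0.115 -0.029] to [525.6 -90.7  94. ] 19.3
turn 0.0191 shift [ 0.115 -0.029] to [522.3 -85.7  94. ] 15.8
turn 0.0191 shift [ 0.115 -0.029] to [519.4 -80.6  94. ] 12.4
turn 0.0191 shift [ 0.115 -0.029] to [516.7 -75.3  94. ] 8.9
turn 0.0095 shift [ 0.057 -0.015] to [515.5 -72.6  94. ] 7.2
turn 0.0095 shift [ 0.057 -0.015] to [514.4 -69.9  94. ] 5.5
```

Request:
servo_tool(rows=[[[0, 0, -0.0267], [0.326, 0.111, 0.5], 0], [[0, 0, -0.0267], [0.316, 0.138, 0.5], 0], [[0, 0, -0.0267], [0.303, 0.164, 0.5], 0], [[0, 0, -0.0267], [0.288, 0.189, 0.5], 0], [[0, 0, -0.0267], [0.271, 0.213, 0.5], 0]])

```text
clock: 16.85
position: [548.0, -123.2, 93.5]
eef_rot: [[-0.495, 0.869, 0.001], [0.869, 0.495, 0.0], [-0.0, 0.001, -1.0]]
contact_force: [0.4, -0.3, 0.3]
gripper_width: -0.1
```

Request:
servo_tool(rows=[[[0, 0, 0], [0, 0, 0], 0], [[0, 0, 0], [0, 0, 0], 0], [[0, 0, 0], [0.1, 0, 0], 0], [[0, 0, 0], [0.1, 0, 0], 0], [[0, 0, 0], [0.08, 0, 0], 0]])

```text
clock: 17.48
position: [540.8, -112.6, 94.3]
eef_rot: [[-0.491, 0.871, 0.001], [0.871, 0.491, -0.0], [-0.001, 0.0, -1.0]]
contact_force: [-0.0, 0.1, 0.3]
gripper_width: -0.0
```

Run:
```python
from h import *
from cell import manip
p,y=padtcp(0,8);print(np.round(p,1),y);plan(p,y,1)
t=manip.read_camera("top");s=manip.read_camera("scene")
cv2.imwrite("pics/m8.png",np.hstack([crop(t["pixels"],260,186,70,80,5),crop(s["pixels"],268,190,80,80,5)]))
```

```text
[ 541.  -111.2   94. ] 29.564227395494576
t 17.475 pos [ 540.8 -112.6   94.3] yaw 29.42 F [-0.   0.1  0.3] g -0.0 deg/row 0.2 q [ 0.59  0.41 -0.54  1.75  0.24  1.04  0.47]
[[0.0001, 0.0002, -0.0008], [0.022, 0.017, 0.006]]
```

View pics/m8.png

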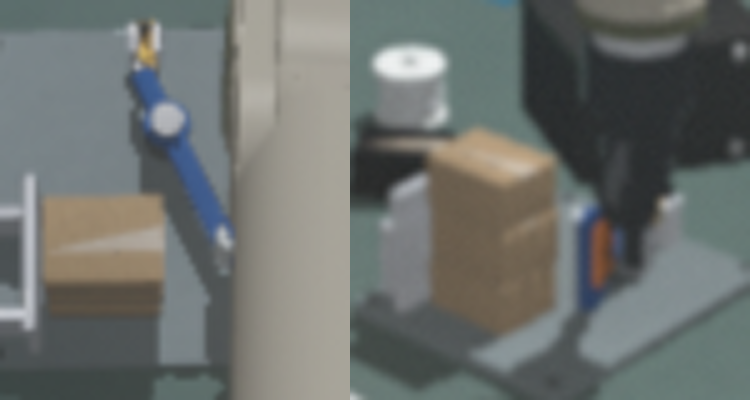

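The closed fingers stand just behind the orange pad at mid-height, and the column is untouched. I start the push along the arc and watch the force.

Request:
servo_tool(rows=[[[0, 0, 0], [0.1, 0, 0], 0], [[0, 0, 0], [0.08, 0, 0], 0], [[0, 0, 0.0191], [0.115, -0.029, 0], 0], [[0, 0, 0.0191], [0.115, -0.029, 0], 0], [[0, 0, 0.0191], [0.115, -0.029, 0], 0]])

```text
clock: 18.2
position: [525.4, -92.8, 93.9]
eef_rot: [[-0.324, 0.946, 0.002], [0.946, 0.324, -0.002], [-0.002, 0.001, -1.0]]
contact_force: [4.4, -7.0, -3.8]
gripper_width: -0.3
```

Request:
servo_tool(rows=[[[0, 0, 0.0095], [0.057, -0.015, 0], 0], [[0, 0, 0.0095], [0.057, -0.015, 0], 0], [[0, 0, 0.0095], [0.057, -0.015, 0], 0], [[0, 0, 0.0095], [0.057, -0.015, 0], 0], [[0, 0, 0], [0, 0, 0], 0]])

```text
clock: 18.82
position: [518.6, -82.8, 93.8]
eef_rot: [[-0.211, 0.978, -0.0], [0.978, 0.211, -0.002], [-0.002, -0.001, -1.0]]
contact_force: [-0.5, -5.0, -0.6]
gripper_width: -0.3
```

Run:
```python
from h import *
from cell import manip
p,y=padtcp(.3,0);print(np.round(p,1),y);plan(p,y,1)
t=manip.read_camera("top");s=manip.read_camera("scene")
cv2.imwrite("pics/m9.png",np.hstack([crop(t["pixels"],260,186,70,80,5),crop(s["pixels"],268,190,80,80,5)]))
u=proj(t,[508,-1,132]);print(topface(t,*u,132))
```

```text
[519.4 -80.6  94. ] 12.375493541569877
t 18.825 pos [518.6 -82.8  93.8] yaw 12.18 F [-0.5 -5.  -0.6] g -0.3 deg/row 0.2 q [ 0.52  0.35 -0.51  1.82  0.2   1.02  0.15]
[[-0.0002, 0.0005, -0.0011], [0.039, 0.025, -0.004]]
(array([ 5.097e+02, -4.000e-01]), array([55.5, 77.5]), 6.9)
```

Request:
servo_tool(rows=[[[0, 0, 0.0076], [0.05, -0.012, 0], 0], [[0, 0, 0.0076], [0.05, -0.012, 0], 0], [[0, 0, 0.0076], [0.05, -0.012, 0], 0], [[0, 0, 0.0076], [0.05, -0.012, 0], 0], [[0, 0, 0.0076], [0.05, -0.012, 0], 0]])

```text
clock: 19.55
position: [513.1, -71.8, 93.8]
eef_rot: [[-0.092, 0.996, -0.001], [0.996, 0.092, -0.003], [-0.003, -0.001, -1.0]]
contact_force: [-2.6, -8.8, 3.7]
gripper_width: 0.1
```

Request:
servo_tool(rows=[[[0, 0, 0], [0.02, 0, 0], 0], [[0, 0, 0], [0.02, 0, 0], 0], [[0, 0, 0], [0, 0, 0], 0], [[0, 0, 0], [0, 0, 0], 0], [[0, 0, 0], [0, 0, 0], 0]])

```text
clock: 20.18
position: [512.6, -70.0, 93.7]
eef_rot: [[-0.092, 0.996, -0.002], [0.996, 0.092, -0.003], [-0.003, -0.002, -1.0]]
contact_force: [-3.2, -8.0, 3.3]
gripper_width: -0.1
```

Run:
```python
from h import *
from cell import manip
p,y=padtcp(.42,0);print(np.round(p,1),y);plan(p,y,1)
t=manip.read_camera("top");s=manip.read_camera("scene")
cv2.imwrite("pics/m10.png",np.hstack([crop(t["pixels"],260,186,70,80,5),crop(s["pixels"],268,190,80,80,5)]))
u=proj(t,[508,-1,132]);print(topface(t,*u,132))
```

```text
[514.4 -69.9  94. ] 5.5
t 20.175 pos [512.6 -70.   93.7] yaw 5.3 F [-3.2 -8.   3.3] g -0.1 deg/row 0.3 q [ 0.49  0.34 -0.5   1.84  0.19  1.01  0.01]
[[-0.0007, 0.0008, -0.0011], [-0.001, 0.036, -0.006]]
(array([509.3,   7.8]), array([55.1, 69. ]), 5.4)
```

View pics/m10.png

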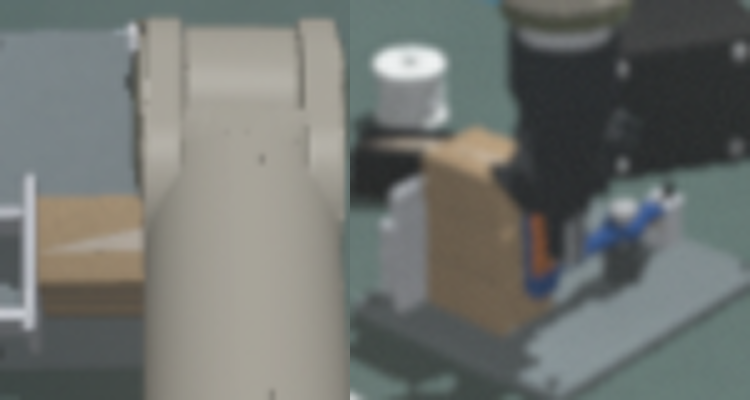

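The column has moved towards the stop: its left edge is at 39 px, with the stop's face at about 35. At 8 N it's not squeezed yet, so I press further in small steps.

Request:
servo_tool(rows=[[[0, 0, 0], [0.02, 0, 0], 0], [[0, 0, 0], [0.02, 0, 0], 0], [[0, 0, 0], [0, 0, 0], 0], [[0, 0, 0], [0, 0, 0], 0], [[0, 0, 0], [0, 0, 0], 0]])

```text
clock: 20.9
position: [512.3, -68.5, 93.7]
eef_rot: [[-0.092, 0.996, -0.002], [0.996, 0.092, -0.003], [-0.003, -0.003, -1.0]]
contact_force: [-4.1, -10.3, 4.0]
gripper_width: -0.0
```

Request:
servo_tool(rows=[[[0, 0, 0], [0.02, 0, 0], 0], [[0, 0, 0], [0, 0, 0], 0], [[0, 0, 0], [0, 0, 0], 0], [[0, 0, 0], [0, 0, 0], 0], [[0, 0, 0], [0, 0, 0], 0]])

```text
clock: 21.52
position: [512.1, -67.8, 93.7]
eef_rot: [[-0.092, 0.996, -0.002], [0.996, 0.092, -0.004], [-0.003, -0.003, -1.0]]
contact_force: [-5.5, -9.1, 3.2]
gripper_width: 0.1
```

Request:
servo_tool(rows=[[[0, 0, 0], [0.02, 0, 0], 0], [[0, 0, 0], [0.02, 0, 0], 0], [[0, 0, 0], [0, 0, 0], 0], [[0, 0, 0], [0, 0, 0], 0], [[0, 0, 0], [0, 0, 0], 0]])

```text
clock: 22.15
position: [512.1, -67.7, 93.8]
eef_rot: [[-0.09, 0.996, -0.002], [0.996, 0.09, -0.005], [-0.005, -0.002, -1.0]]
contact_force: [-3.6, -16.2, 1.7]
gripper_width: -0.0
```

Run:
```python
from h import *
from cell import manip
p,y=padtcp(.42,0);plan(p,y,1)
t=manip.read_camera("top");s=manip.read_camera("scene")
pickle.dump({"top":t,"scene":s},open("c3.pkl","wb"))
for n in ("c2.pkl","c3.pkl"):
    c=pickle.load(open(n,"rb"))["top"]
    # grey profile across gap carton/stop, along image row through top carton
    for v in (195,200): print(n,v,c["pixels"][v,226:242].astype(int)[:,[0,2]].tolist())
# predicted left-edge px of the top carton when squeezed (stand y 38) at z132 / stop top face z108
o=np.array([507.2,4.8]);a=np.radians(5.5);S=np.array([[np.cos(a),-np.sin(a)],[np.sin(a),np.cos(a)]])
for y,z in((38,132),(38,108),(32,132)): print(y,z,proj(t,[*(o+S@[0,y]),z]).round(1))
```

```text
t 22.15 pos [512.1 -67.7  93.8] yaw 5.16 F [ -3.6 -16.2   1.7] g -0.0 deg/row 0.5 q [ 0.49  0.34 -0.5   1.84  0.19  1.01 -0.  ]
[[-0.0007, 0.0016, -0.0019], [-0.048, 0.041, -0.005]]
c2.pkl 195 [[81, 74], [82, 73], [87, 78], [128, 119], [184, 175], [187, 177], [126, 121], [112, 125], [108, 146], [110, 150], [114, 151], [124, 156], [128, 158], [135, 161], [141, 164], [142, 164]]
c2.pkl 200 [[82, 74], [83, 75], [87, 79], [127, 118], [182, 173], [183, 174], [125, 120], [110, 122], [102, 141], [101, 143], [101, 143], [102, 145], [102, 144], [103, 146], [103, 145], [103, 145]]
c3.pkl 195 [[83, 76], [83, 76], [89, 81], [130, 121], [186, 177], [187, 182], [121, 147], [110, 151], [113, 153], [120, 156], [127, 159], [132, 161], [141, 166], [144, 166], [145, 167], [144, 166]]
c3.pkl 200 [[84, 78], [84, 78], [88, 82], [128, 120], [183, 174], [183, 178], [121, 145], [103, 144], [103, 145], [105, 148], [105, 148], [105, 147], [105, 148], [105, 148], [105, 148], [106, 148]]
38 132 [231.4 193.9]
38 108 [231.7 195.5]
32 132 [233.3 193.9]
```

Position has stalled at y -67.7 while force rose to 16 N, and the carton edge is at 231.5 px against 231.4 predicted at the stop. I hold still and take the last look.

Request:
servo_tool(rows=[[[0, 0, 0], [0, 0, 0], 0], [[0, 0, 0], [0, 0, 0], 0], [[0, 0, 0], [0, 0, 0], 0], [[0, 0, 0], [0, 0, 0], 0], [[0, 0, 0], [0, 0, 0], 0]])

```text
clock: 22.88
position: [512.1, -67.7, 93.7]
eef_rot: [[-0.09, 0.996, -0.002], [0.996, 0.09, -0.005], [-0.005, -0.002, -1.0]]
contact_force: [-3.4, -15.9, 2.3]
gripper_width: 0.1
```

Run:
```python
from h import *
from cell import manip
t=manip.read_camera("top");s=manip.read_camera("scene");q=manip.sense();print(q["clock"],np.round(q["position"],1),np.round(q["contact_force"],1))
cv2.imwrite("pics/m11.png",np.hstack([crop(t["pixels"],246,196,44,60,8),crop(s["pixels"],262,198,54,60,8)]))
```

```text
22.975 [512.1 -67.7  93.8] [ -3.9 -14.8   2.9]
```

View pics/m11.png

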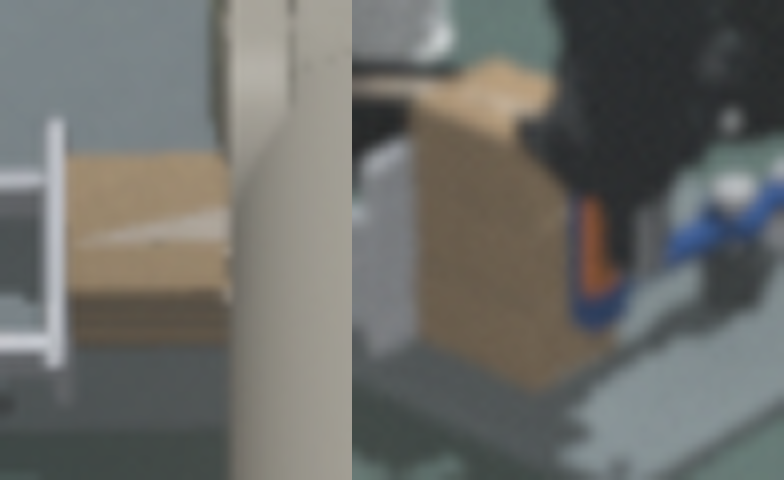

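The column is straight and sits flush on the stop's face (left edge at 66 px, no gap). The push holds steady at about 15–16 N, so I hand in.

```bash
python3 -c "
from cell import manip
print(manip.close_job()); print(manip.sense()['contact_force'])"
```

```text
the job is handed in; nothing more can be done
None
the job is handed in; nothing more can be done
```

I stacked both loose cartons squarely on carton_1. I then pushed the orange pad along the arm's arc until the column was pressed against the stop, and handed in at about 23 s with the closed fingers still holding it.

**Last checks:**
- **Squeeze:** the fingers stalled about 2 mm further in than I had worked out for a squeezed column. The push held steady at about 15–16 N.
- **Column against stop:** the top carton's edge is on the stop face, at 231.5 px against 231.4 px predicted. No gap shows in the last pictures.
- **Alignment:** before the push, the carton tops measured within about 2 mm and half a degree of each other in the top view. After the push I judged alignment by eye only, since the arm hid part of the column.
- **Ratchet click:** I did not see or hear it directly. I infer it from pushing past its angle and from the final squeeze.
- **Bystanders:** I never moved at them, but I did not measure them again at the end.

Two things went off plan. I gripped the left carton about 4 mm off its centre and corrected for that when placing it. One measuring script failed because the arm hid that carton, with no effect on the job.

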